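# Sort the watch movements into their job dishes

### The arm

A 6-joint arm with a two-finger parallel gripper is mounted at the origin on the work surface. World frame = base frame: x ahead of the robot, y to its left, z up, the work surface at z = 0. Lengths are in m, angles in rad, forces in N, time in s.
With the tool pointing down it reaches from about 0.25 to 0.725 m from the base axis. Payload 4 kg.
Tool frame: the origin (TCP) lies at the centre of the arm's flange, where the gripper is bolted on; the fingertips stand 173 mm ahead of it and the grasp point (between the pads) lies 155 mm ahead of it; x points along the fingers, z is the direction in which the jaws open and shut, and the axes are right-handed (so a half turn about x gives the same grasp; the last joint's range is limited). The gripper opens to 85 mm and grips with 20 to 120 N. Pads are 22 mm wide; open, the fingers measure 114 mm over their backs; the gripper's body (76 mm by 85 mm) begins 54 mm behind the grasp point. The pads swing forward as they close: fully open they stand 13 mm farther back than shut.
Start: joints at [-1.187, 0.241, 0.005, 1.335, 0, 1.571], TCP at [0.187, -0.464, 0.405] pointing down, gripper open.
Joint ranges: [-2.72, 2.72], [-1.05, 1.87], [-1.09, 1.28], [-1.99, 2.15], [-1.42, 1.44], [-3.14, 3.14]. Speed limits (rad/s): [2.79, 2.79, 3.14, 3.14, 3.14, 3.14].

### API

Orientations are given as a unit quaternion [x, y, z, w].
In Python, from workcell import bot gives the robot as it stands.
- The arm moves only by the tool arm_command, never from a script. Its argument "moves" is one flat list of numbers, 7 for each row, row after row: the shift along the tool's x, y, z in m, then the turn, a rotation vector about the tool's x, y, z in rad, then the closure, from -1 (fully open) to 1 (shut). A call has 1 to 20 rows; each row shifts and turns the pose as measured when the row begins, along the tool's axes as they then stand; what a row does not reach is not made up. A row lasts 1/12 s, in which the tool goes at most 41.7 mm and 7.16 degrees, less where a joint would pass 70% of its speed; a pose out of reach is approached as far as the arm can. A call with a gripper value outside its range is refused whole. The fingers move at their own pace and stop on an object; the grip force is fixed at half the most. Time passes only in rows, so rows that do not move let the fingers close. It gives the time, the measured TCP pose, the force and the opening at its end, in the units of the state.
- bot.get_obs(): the state, without advancing time (a new reading comes with each control period).
- bot.camera(name): name is "side" or "top" or "wrist"; returns the picture (420x560x3 uint8, red, green, blue); there is no depth.
- bot.get_calibration(name): a dict with "mtx" (3x3 intrinsics, pixels), "dist" ([k1, k2, p1, p2, k3] as OpenCV has them; the pictures are not rectified), "world_from_camera" (4x4, takes a point from camera to world coordinates); the wrist camera has in their place "mount" (4x4, takes a point from camera to tool coordinates, whose origin is the TCP and whose axes are the tool frame's). Camera axes: x right, y up, looking along -z (the intrinsics and any distortion apply to the point x, -y, -z); pixel columns grow to the right and rows downward; lengths in m; the calibration is good to about 2 mm. A picture is of the moment at which its call begins: read the wrist's pose just before it. get_calibration takes no time and is no camera call.
- bot.job_done(): hands the job in, once; it reports no verdict.
The state is a dict: "clock": time; "joint_pos": joint angles; "joint_vel": joint speeds; "tau": joint torques, N m; "eef_pos": TCP position; "tool_rot": TCP orientation; "ft_force": force on the tool from outside, world axes, zero at the start; "ft_torque": the same for the moment, N m; "grip_width": finger opening in m.
Only numpy, scipy, OpenCV 4.12 (cv2) and the standard library are available. Lean on these libraries where they do the work, as an engineer would, in place of code of your own. Each camera call takes 0.05 s, during which the arm holds its last target.

### The job

Put each of the four watch movements, the black holders with a dial on top, into the job dish of the same colour as its dial, standing flat on the dish's floor with the dial up. They are delicate: keep them upright and set them down gently, never dropping them. Leave the empty holder without a dial and the glass jar of screws standing where they are.

Things in the scene. Friction and masses are not known exactly. Their poses are not given: they have to be found in the camera images.
- movement_white: Watch movement in a holder: a black upright cylinder 44 mm in diameter and 31 mm high, with a thin bright steel band near its foot, loose, about 70 g, with a white watch dial (39 mm across, with hour marks and two hands) as its top face. Origin: centre of its underside, which stands on the 3 mm thick green bench mat; z up. Round, so any grasp direction will do.
- movement_blue: Watch movement in a holder: a black upright cylinder 44 mm in diameter and 31 mm high, with a thin bright steel band near its foot, loose, about 70 g, with a blue watch dial (39 mm across, with hour marks and two hands) as its top face. Origin: centre of its underside, which stands on the 3 mm thick green bench mat; z up. Round, so any grasp direction will do.
- movement_yellow: Watch movement in a holder: a black upright cylinder 44 mm in diameter and 31 mm high, with a thin bright steel band near its foot, loose, about 70 g, with a yellow watch dial (39 mm across, with hour marks and two hands) as its top face. Origin: centre of its underside, which stands on the 3 mm thick green bench mat; z up. Round, so any grasp direction will do.
- movement_red: Watch movement in a holder: a black upright cylinder 44 mm in diameter and 31 mm high, with a thin bright steel band near its foot, loose, about 70 g, with a red watch dial (39 mm across, with hour marks and two hands) as its top face. Origin: centre of its underside, which stands on the 3 mm thick green bench mat; z up. Round, so any grasp direction will do.
- dish_white: Round white job dish, 78 mm outer diameter, fixed to the mat: flat floor 3 mm thick, low upright rim 8 mm high (from the dish's underside) and 3 mm thick, 72 mm inner diameter, empty at the start. Origin: centre of its underside, on the green mat; z up.
- dish_blue: Round blue job dish, 78 mm outer diameter, fixed to the mat: flat floor 3 mm thick, low upright rim 8 mm high (from the dish's underside) and 3 mm thick, 72 mm inner diameter, empty at the start. Origin: centre of its underside, on the green mat; z up.
- dish_yellow: Round yellow job dish, 78 mm outer diameter, fixed to the mat: flat floor 3 mm thick, low upright rim 8 mm high (from the dish's underside) and 3 mm thick, 72 mm inner diameter, empty at the start. Origin: centre of its underside, on the green mat; z up.
- dish_red: Round red job dish, 78 mm outer diameter, fixed to the mat: flat floor 3 mm thick, low upright rim 8 mm high (from the dish's underside) and 3 mm thick, 72 mm inner diameter, empty at the start. Origin: centre of its underside, on the green mat; z up.
- empty_holder: Bystander: an empty holder, the same black cylinder as the movements' (44 mm diameter, 31 mm high, loose) but with a bare black top inside a thin grey ring: no dial. Origin: centre of its underside. It belongs where it stands.
- screw_jar: Bystander: a small glass jar, a slim pale grey upright cylinder with steel screws in its foot and a ribbed grey aluminium cap, 31 mm diameter, 46 mm high, loose. Origin: centre of its underside. It belongs where it stands. (Apart from the listed things, only watch glasses 2 mm thick lie among them; everything else stands at the edges of the mat or beyond.)

How it is judged:
At the end, for the whole second after the job is handed in: Each of the four movements stands upright (within 0.1 rad) and at rest on the floor of the dish of its dial's colour, its axis within 15 mm of the dish's centre; the empty holder and the screw jar stand upright within 20 mm of where they started (horizontal distance between movement_white and dish_white below 0.015 m and z of movement_white in the frame of dish_white between 0 and 0.006 m and angle between each of movement_white, movement_blue, movement_yellow, movement_red, empty_holder, screw_jar's own z axis and vertical below 0.1 rad and linear speed of each of movement_white, movement_blue, movement_yellow, movement_red below 0.02 m/s and horizontal distance between movement_blue and dish_blue below 0.015 m and z of movement_blue in the frame of dish_blue between 0 and 0.006 m and horizontal distance between movement_yellow and dish_yellow below 0.015 m and z of movement_yellow in the frame of dish_yellow between 0 and 0.006 m and horizontal distance between movement_red and dish_red below 0.015 m and z of movement_red in the frame of dish_red between 0 and 0.006 m and distance of each of empty_holder, screw_jar from where it was at the start of the episode below 0.02 m); the robot touches nothing.
It fails at once if the empty holder is moved by more than 20 mm or tipped (distance of empty_holder from where it was at the start of the episode above 0.02 m or angle between empty_holder's own z axis and vertical above 0.4 rad).
It fails at once if the screw jar is moved by more than 20 mm or tipped (distance of screw_jar from where it was at the start of the episode above 0.02 m or angle between screw_jar's own z axis and vertical above 0.4 rad).
It fails at once if a movement is tipped by more than 35 degrees (angle between any of movement_white, movement_blue, movement_yellow, movement_red's own z axis and vertical above 0.61 rad).
It fails at once if a movement is dropped (falls freely at more than 0.7 m/s, from about 25 mm) ((contact force between movement_white and the fingers below 0.01 N and linear speed of movement_white above 0.7 m/s) or (contact force between movement_blue and the fingers below 0.01 N and linear speed of movement_blue above 0.7 m/s) or (contact force between movement_yellow and the fingers below 0.01 N and linear speed of movement_yellow above 0.7 m/s) or (contact force between movement_red and the fingers below 0.01 N and linear speed of movement_red above 0.7 m/s)).
It also fails if it takes over 96 s, if anything falls off the work surface, if the arm or the gripper's body presses on something with over 40 N, if the wrist force passes 120 N, or if a joint passes its speed limit or range.

## Working session

There is one attempt and no reset: what is moved stays moved. The work goes in short steps, Python scripts to look and compute and a tool call to move; the robot and the scene stay as the last step left them, time stands still between calls to the robot, and variables do not carry over. Pictures are saved under pics/ and viewed, and the job is handed in when it is done.

Besides the shell and the picture viewer there is one more tool, called after "Emit:" as name(argument=value, ...) on one line, values as JSON. arm_command: Moves the arm, as the interface text tells. Its arguments: {"type":"object","properties":{"moves":{"type":"array"}},"required":["moves"]}

```bash
mkdir -p pics; ls; python3 - <<'E'
from workcell import bot
import cv2,numpy as np
o=bot.get_obs();print({k:np.round(v,3).tolist() for k,v in o.items()})
for n in ("top","side"):
    cv2.imwrite(f"pics/{n}0.png",bot.camera(n)[:,:,::-1])
    c=bot.get_calibration(n);print(n,{k:np.round(v,4).tolist() for k,v in c.items()})
print({k:np.round(v,4).tolist() for k,v in bot.get_calibration("wrist").items()})
E
```

```text
pics
{'clock': 0.0, 'joint_pos': [-1.187, 0.241, 0.004, 1.335, -0.0, 1.571], 'joint_vel': [-0.002, 0.0, -0.0, 0.0, -0.001, -0.001], 'tau': [-0.001, -37.232, 25.241, 0.017, -0.0, -0.0], 'eef_pos': [0.187, -0.463, 0.404], 'tool_rot': [0.396, 0.587, -0.395, 0.586], 'ft_force': [0.24, 0.61, -0.312], 'ft_torque': [0.008, 0.009, -0.007], 'grip_width': 0.085}
top {'mtx': [[479.0864, 0.0, 270.3559], [0.0, 479.0864, 210.3276], [0.0, 0.0, 1.0]], 'dist': [-0.0828, 0.0, 0.0, 0.0, 0.0], 'world_from_camera': [[0.0097, 0.9882, -0.1529, 0.3645], [-1.0, 0.0097, -0.0005, 0.0315], [0.001, 0.1529, 0.9882, 1.1857], [0.0, 0.0, 0.0, 1.0]]}
side {'mtx': [[461.2793, 0.0, 279.5918], [0.0, 461.2793, 211.2804], [0.0, 0.0, 1.0]], 'dist': [0.0115, 0.0, 0.0, 0.0, 0.0], 'world_from_camera': [[-0.8074, 0.3486, -0.4761, 0.0943], [-0.59, -0.465, 0.6601, 0.6568], [0.0088, 0.8138, 0.5811, 0.5784], [0.0, 0.0, 0.0, 1.0]]}
{'mtx': [[337.5055, 0.0, 276.2961], [0.0, 337.5055, 205.8176], [0.0, 0.0, 1.0]], 'dist': [-0.019, 0.0, 0.0, 0.0, 0.0], 'mount': [[-0.0005, 0.2917, -0.9565, 0.03], [-0.0008, 0.9565, 0.2917, 0.0752], [1.0, 0.0009, -0.0003, -0.001], [0.0, 0.0, 0.0, 1.0]]}
```

View pics/top0.png

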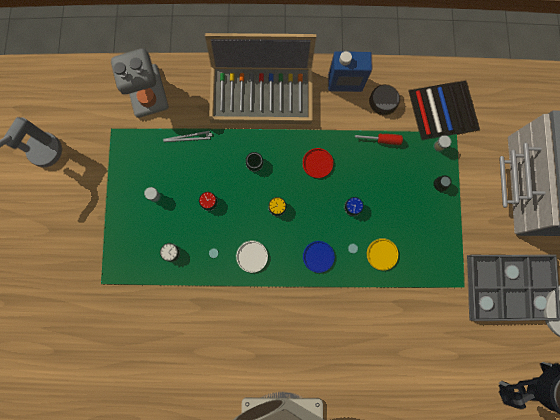

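View pics/side0.png

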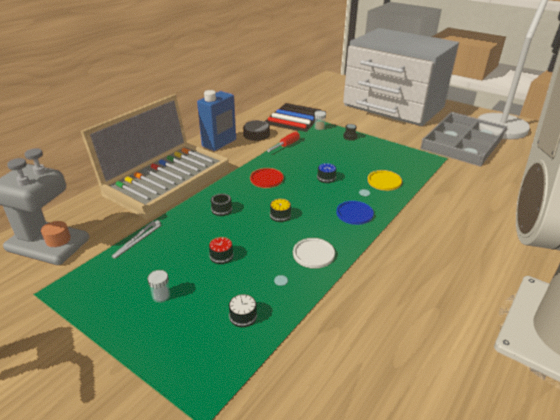

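The top view shows these positions in pixels:
- Movements: white (169,252), red (208,201), yellow (277,206) and blue (354,206).
- Dishes: white (252,257), blue (319,257), yellow (383,254) and red (318,163).
- Things to leave alone: empty holder (254,161) and jar (151,194).

I'll measure these now in both views.

```bash
cat > h.py <<'E'
import cv2,numpy as np
from workcell import bot
from scipy.spatial.transform import Rotation as R
def cast(uv,z,cal,T):
    p=cv2.undistortPoints(np.array([[uv]],float),cal['mtx'],cal['dist'])[0,0]
    d=T[:3,:3]@np.array([p[0],-p[1],-1]);o=T[:3,3]
    return o+d*(z-o[2])/d[2]
def toolT(o=None):
    o=o or bot.get_obs();T=np.eye(4);T[:3,:3]=R.from_quat(o['tool_rot']).as_matrix();T[:3,3]=o['eef_pos'];return T
def mask(im,c):
    h=cv2.cvtColor(im,cv2.COLOR_RGB2HSV);H,S,V=cv2.split(h)
    if c=='white': m=(S<60)&(V>130)
    else:
        m=(S>150)&(V>70)&({'red':(H<8)|(H>172),'yellow':(H>18)&(H<32),'blue':(H>108)&(H<130)}[c])
    return cv2.morphologyEx(m.astype(np.uint8)*255,cv2.MORPH_CLOSE,np.ones((5,5),np.uint8))
def blobs(im,c,amin=60):
    cs,_=cv2.findContours(mask(im,c),cv2.RETR_EXTERNAL,cv2.CHAIN_APPROX_NONE)
    out=[]
    for k in cs:
        if cv2.contourArea(k)<amin or len(k)<6: continue
        h=cv2.convexHull(k);(x,y),ax,_=cv2.fitEllipse(k)
        M=cv2.moments(h)
        out.append((M['m10']/M['m00'],M['m01']/M['m00'],cv2.contourArea(h),ax))
    return out
E
python3 - <<'E'
from h import *
for n in ("top","side"):
    im=cv2.imread(f"pics/{n}0.png")[:,:,::-1].copy();cal=bot.get_calibration(n);T=np.array(cal['world_from_camera'])
    for c in('white','red','yellow','blue'):
        for u,v,a,ax in blobs(im,c):
            p=cast((u,v),.034,cal,T);q=cast((u,v),.010,cal,T)
            if .2<p[0]<.65 and abs(p[1])<.5: print(n,c,round(u,1),round(v,1),a,np.round(ax,1),'dial',p[:2].round(4),'dish',q[:2].round(4))
cal=bot.get_calibration('top');T=np.array(cal['world_from_camera'])
print('empty',cast((254,160.5),.034,cal,T),'jar',cast((151,193),.049,cal,T))
E
```

```text
top white 485.9 302.5 131.0 [12.3 13.4] dial [ 0.3228 -0.4899] dish [ 0.3219 -0.5007]
top white 168.2 251.6 182.0 [14.5 15.4] dial [0.4395 0.2774] dish [0.4411 0.2825]
top white 251.5 256.3 762.5 [30.8 30.8] dial [0.4306 0.0763] dish [0.432  0.0773]
top white 150.0 192.7 105.0 [11.1 11.8] dial [0.5836 0.3284] dish [0.5882 0.3346]
top red 207.0 199.7 190.0 [15.2 15.5] dial [0.5674 0.1872] dish [0.5716 0.1905]
top yellow 382.2 254.0 778.5 [30.7 31.5] dial [ 0.4387 -0.2386] dish [ 0.4402 -0.2442]
top yellow 276.9 205.4 194.5 [15.4 15.7] dial [0.5549 0.0164] dish [0.5589 0.0161]
top blue 318.3 256.5 753.5 [30.4 30.8] dial [ 0.4317 -0.0842] dish [ 0.4331 -0.0866]
top blue 354.5 205.3 182.5 [14.4 15.4] dial [ 0.5571 -0.1733] dish [ 0.5611 -0.1776]
side white 241.9 303.8 373.0 [18.8 24.7] dial [0.4393 0.2777] dish [0.4546 0.2609]
side white 280.5 280.0 79.0 [ 8.5 11.8] dial [0.4218 0.1979] dish [0.4362 0.1777]
side white 157.3 283.1 396.0 [17.5 30.4] dial [0.5817 0.3258] dish [0.6032 0.3112]
side white 313.1 252.6 991.0 [29.7 41.6] dial [0.416  0.1058] dish [0.4302 0.0815]
side red 220.4 244.5 225.5 [13.1 21.4] dial [0.5654 0.1888] dish [0.5862 0.1682]
side red 266.3 177.4 448.5 [17.4 32.2] dial [ 0.6421 -0.05  ] dish [ 0.6662 -0.0812]
side yellow 280.1 204.5 168.0 [11.3 18.6] dial [0.5538 0.0181] dish [ 0.574  -0.0101]
side yellow 384.3 179.9 527.0 [19.1 34. ] dial [ 0.4234 -0.2013] dish [ 0.4379 -0.2391]
side blue 354.4 212.1 619.5 [21.6 35.7] dial [ 0.4171 -0.0505] dish [ 0.4313 -0.0816]
side blue 326.1 167.5 82.5 [ 7.2 14.3] dial [ 0.5573 -0.1696] dish [ 0.5777 -0.206 ]
empty [0.66707755 0.07381363 0.034     ] jar [0.58008547 0.32217283 0.049     ]
```

```bash
cat > w.py <<'E'
import sys
from h import *
# usage: w.py x y z : remaining shift in tool axes and current state
o=bot.get_obs();T=toolT(o)
print('t',round(o['clock'],2),'pos',o['eef_pos'].round(4) if hasattr(o['eef_pos'],'round') else o['eef_pos'],'w',round(float(o['grip_width']),4),'F',np.round(o['ft_force'],1))
print(T[:3,:3].round(3).tolist(),'j',np.round(o['joint_pos'],2))
if len(sys.argv)>3:
    g=np.array([float(a) for a in sys.argv[1:4]])
    print('shift tool',(T[:3,:3].T@(g-T[:3,3])).round(4))
    G=np.array([[0,1,0],[0,0,-1],[-1,0,0]]).T
    G=np.array([[0,0,1],[0,-1,0],[1,0,0]])if 0 else None
    # desired: tool x = -z world, keep y/z world-aligned nearest
    x=np.array([0,0,-1.]);
    z=np.array([0,1.,0]) 
    y=np.cross(z,x); D=np.stack([x,y,z],1)
    for s in(1,-1):
        E=D@np.diag([1,s,s]); print('turn',s,R.from_matrix(T[:3,:3].T@E).as_rotvec().round(4))
E
python3 w.py .4395 .2774 .30
python3 - <<'E'
from h import *
for n in ("top","side"):
    im=cv2.imread(f"pics/{n}0.png")[:,:,::-1].copy();cal=bot.get_calibration(n);T=np.array(cal['world_from_camera'])
    for u,v,a,ax in blobs(im,'red'):print(n,u,v,a,ax,cast((u,v),.01,cal,T).round(4))
E
```

```text
t 0.1 pos [ 0.1871 -0.4634  0.4039] w 0.0853 F [ 0.5 -0.2 -0.3]
[[-0.001, 0.927, 0.374], [0.002, 0.374, -0.927], [-1.0, 0.0, -0.002]] j [-1.19  0.24  0.    1.34  0.    1.57]
shift tool [ 0.105   0.5114 -0.5922]
turn 1 [-2.7578e+00 -5.0000e-04 -2.6000e-03]
turn -1 [ 0.3838 -0.0019  0.0004]
top 207.01052631578946 199.7421052631579 190.0 (15.178763389587402, 15.542388916015625) [0.5716 0.1905 0.01  ]
top 317.41284848484844 162.60266666666666 687.5 (29.060077667236328, 29.745447158813477) [ 0.6696 -0.0856  0.01  ]
top 389.9838579499596 138.6949152542373 206.5 (9.367744445800781, 28.538349151611328) [ 0.7351 -0.2725  0.01  ]
top 422.69820971867006 112.10315430520033 195.5 (4.1701765060424805, 63.145957946777344) [ 0.8085 -0.3611  0.01  ]
side 220.3651145602365 244.53362897265333 225.5 (13.118596076965332, 21.370609283447266) [0.5862 0.1682 0.01  ]
side 266.31512448903754 177.4459308807135 448.5 (17.404869079589844, 32.20219802856445) [ 0.6662 -0.0812  0.01  ]
side 289.4116959064327 138.57777777777778 142.5 (8.38968563079834, 20.845882415771484) [ 0.7395 -0.2799  0.01  ]
side 286.88178913738017 122.43556975505855 156.5 (3.843446731567383, 51.71628189086914) [ 0.805 -0.36   0.01 ]
```

Emit:
arm_command(moves=[0,0,0,-0.12,0,0,-1,0,0,0,-0.12,0,0,-1,0,0,0,-0.12,0,0,-1,0,0,0,-0.12,0,0,-1,0,0,0,-0.12,0,0,-1,0,0,0,-0.12,0,0,-1,0,0,0,-0.12,0,0,-1,0,0,0,-0.12,0,0,-1,0,0,0,-0.12,0,0,-1,0,0,0,-0.107,0,0,-1,0,0,0,0,0,0,-1])

```text
clock: 1.02
eef_pos: [0.1864, -0.4617, 0.3977]
tool_rot: [-0.013, 0.709, 0.023, 0.705]
ft_force: [1.1, -0.5, 0.1]
grip_width: 0.0854
```

```bash
python3 w.py .4395 .2774 .25
```

```text
t 1.02 pos [ 0.1864 -0.4617  0.3977] w 0.0854 F [ 1.1 -0.5  0.1]
[[-0.006, -0.051, 0.999], [0.015, 0.999, 0.051], [-1.0, 0.015, -0.005]] j [-1.19  0.25 -0.01  1.33 -0.    0.33]
shift tool [0.1573 0.7228 0.2913]
turn 1 [-1.5197  0.0074 -0.0164]
turn -1 [ 1.6219 -0.0166 -0.0075]
```

Emit:
arm_command(moves=[0,0.037,0.015,0.05,0,-0.015,-1,0,0.037,0.013,0,0,0,-1,0,0.037,0.013,0,0,0,-1,0,0.037,0.013,0,0,0,-1,0,0.037,0.013,0,0,0,-1,0,0.037,0.013,0,0,0,-1,0,0.037,0.013,0,0,0,-1,0,0.037,0.013,0,0,0,-1,0,0.037,0.013,0,0,0,-1,0,0.037,0.013,0,0,0,-1,0.01,0.037,0.013,0,0,0,-1,0.01,0.037,0.013,0,0,0,-1,0.01,0.037,0.013,0,0,0,-1,0.01,0.037,0.013,0,0,0,-1,0.01,0.037,0.013,0,0,0,-1,0.01,0.037,0.013,0,0,0,-1,0.01,0.037,0.013,0,0,0,-1,0.01,0.037,0.013,0,0,0,-1,0.01,0.03,0.01,0,0,0,-1,0.01,0.02,0.01,0,0,0,-1])

```text
clock: 2.68
eef_pos: [0.4701, 0.2696, 0.2917]
tool_rot: [0.027, 0.706, -0.026, 0.707]
ft_force: [0.5, -1.2, 0.9]
grip_width: 0.0856
```

```bash
cat > w.py <<'E'
import sys
from h import *
o=bot.get_obs();T=toolT(o)
print('t',round(o['clock'],2),'pos',np.round(o['eef_pos'],4),'w',round(float(o['grip_width']),4),'F',np.round(o['ft_force'],1),'j',np.round(o['joint_pos'],2))
g=np.array([float(a) for a in sys.argv[1:4]])
print('shift tool',(T[:3,:3].T@(g-T[:3,3])).round(4))
D=np.array([[0,0,1],[0,1,0],[-1,0,0.]])
print('turn',R.from_matrix(T[:3,:3].T@D).as_rotvec().round(4))
E
python3 w.py .4395 .2774 .25
```

```text
t 2.68 pos [0.4701 0.2696 0.2917] w 0.0856 F [ 0.5 -1.2  0.9] j [ 0.52  0.4  -0.08  1.09 -0.    2.17]
shift tool [ 0.0416  0.0054 -0.0312]
turn [-0.0754  0.0025 -0.0015]
```

Emit:
arm_command(moves=[0.01,0.005,-0.02,-0.05,0,0,-1,0.015,0.002,-0.011,-0.02,0,0,-1,0.01,0,0,0,0,0,-1,0,0,0,0,0,0,-1])

```text
clock: 3.02
eef_pos: [0.4405, 0.2849, 0.2498]
tool_rot: [0.002, 0.707, -0.002, 0.707]
ft_force: [-0.3, 0.0, -0.3]
grip_width: 0.0852
```

```bash
python3 w.py .4395 .2774 .190; python3 - <<'E'
from h import *
T=toolT();im=bot.camera('wrist');cv2.imwrite('pics/w1.png',im[:,:,::-1]);cal=bot.get_calibration('wrist')
W=T@np.array(cal['mount'])
for u,v,a,ax in blobs(im,'white'): print(u,v,a,ax,cast((u,v),.034,cal,W).round(4))
E
```

```text
t 3.02 pos [0.4405 0.2849 0.2498] w 0.0852 F [-0.3  0.  -0.3] j [ 0.57  0.41 -0.19  0.98  0.    2.15]
shift tool [ 0.0598 -0.0075 -0.0009]
turn [-0.0067 -0.0006  0.0001]
276.9279768367716 355.97466521896484 460.5 (21.040502548217773, 26.104496002197266) [0.4405 0.1987 0.034 ]
408.89075238760773 292.59631959003025 715.5 (11.467375755310059, 85.60183715820312) [0.5237 0.2462 0.034 ]
143.29193643319599 294.97645673925837 849.5 (14.837458610534668, 76.49364471435547) [0.3567 0.2457 0.034 ]
274.83301435406696 246.5090909090909 3135.0 (60.40583419799805, 65.21595764160156) [0.4398 0.2784 0.034 ]
539.6422160321881 172.02715877437325 2154.0 (43.89228439331055, 62.88555145263672) [0.5898 0.3227 0.034 ]
```

View pics/w1.png

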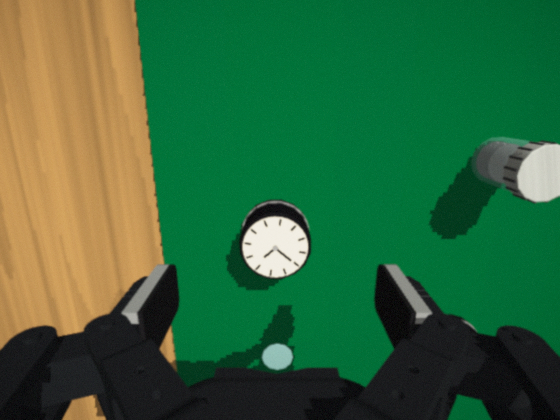

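The wrist view shows the white dial at (275,246), which puts it at (.440,.278). That agrees with the other views, so I'll descend.

Emit:
arm_command(moves=[0.015,-0.005,0,0,0,0,-1,0.015,-0.002,0,0,0,0,-1,0.015,0,0,0,0,0,-1,0.01,0,0,0,0,0,-1,0,0,0,0,0,0,-1])

```text
clock: 3.48
eef_pos: [0.4456, 0.2762, 0.1991]
tool_rot: [0.009, 0.704, -0.005, 0.71]
ft_force: [-0.0, -0.1, -0.2]
grip_width: 0.0857
```

```bash
python3 w.py .4396 .278 .190; python3 - <<'E'
from h import *
cv2.imwrite('pics/s1.png',cv2.resize(bot.camera('side')[200:380,130:370][:,:,::-1],None,fx=3,fy=3))
E
```

```text
t 3.48 pos [0.4456 0.2762 0.1991] w 0.0857 F [-0.  -0.1 -0.2] j [ 0.56  0.47 -0.25  0.84 -0.    2.15]
shift tool [ 0.009   0.0017 -0.0061]
turn [-0.0193  0.0093 -0.0051]
```

View pics/s1.png

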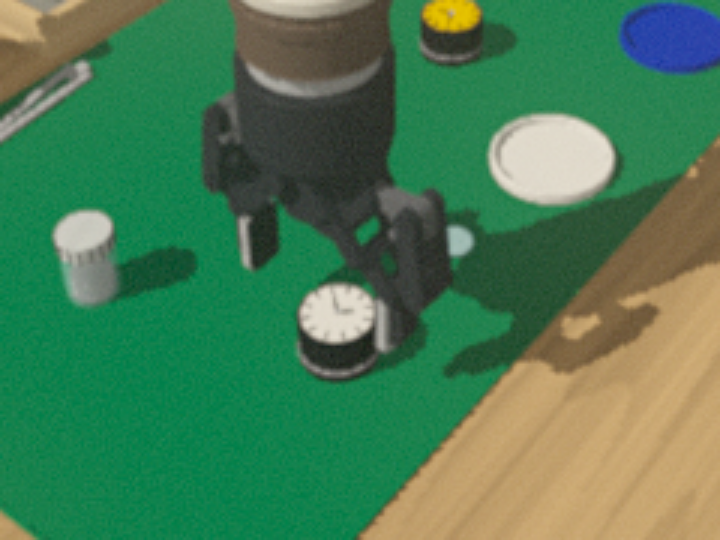

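```bash
python3 - <<'E'
from h import *
cal=bot.get_calibration('side');T=np.array(cal['world_from_camera'])
def plane(uv,n,c):
    p=cv2.undistortPoints(np.array([[uv]],float),cal['mtx'],cal['dist'])[0,0]
    d=T[:3,:3]@np.array([p[0],-p[1],-1]);o=T[:3,3];return o+d*(c-o[n])/d[n]
for x in(.397,.402): print(plane((130+385/3,200+352/3),0,x))
for x in(.484,.488): print(plane((130+252/3,200+270/3),0,x))
for y in(.276,.287): print(plane((130+385/3,200+352/3),1,y),plane((130+252/3,200+270/3),1,y))
E
```

```text
[0.397      0.28913975 0.04138013]
[0.402      0.28306707 0.03250963]
[0.484      0.29232382 0.04953099]
[0.488      0.28858286 0.04410241]
[0.40781874 0.276      0.02218661] [0.50145415 0.276      0.02584319]
[0.39876179 0.287      0.03825454] [0.48969246 0.287      0.0418055 ]
```

The open fingertips sit about 160 mm ahead of the TCP and 173 mm when shut, so I'll grasp with the TCP at z ≈ 0.184.

Emit:
arm_command(moves=[0.008,0.001,-0.006,-0.019,0.009,-0.005,-1,0.006,0,0,0,0,0,-1,0,0,0,0,0,0,-1])

```text
clock: 3.78
eef_pos: [0.4414, 0.2778, 0.1877]
tool_rot: [0.001, 0.705, 0.001, 0.709]
ft_force: [-0.4, -0.1, -0.3]
grip_width: 0.0855
```

```bash
python3 w.py .4396 .278 .184
```

```text
t 3.78 pos [0.4414 0.2778 0.1877] w 0.0855 F [-0.4 -0.1 -0.3] j [ 0.56  0.48 -0.27  0.82 -0.    2.13]
shift tool [ 0.0037  0.0002 -0.0018]
turn [-0.0008  0.005  -0.003 ]
```

Emit:
arm_command(moves=[0.004,0,-0.002,0,0.005,-0.003,-1,0,0,0,0,0,0,1,0,0,0,0,0,0,1,0,0,0,0,0,0,1,0,0,0,0,0,0,1,0,0,0,0,0,0,1,0,0,0,0,0,0,1,0,0,0,0,0,0,1,0,0,0,0,0,0,1])

```text
clock: 4.53
eef_pos: [0.4396, 0.2787, 0.1852]
tool_rot: [0.0, 0.706, 0.001, 0.708]
ft_force: [0.4, -0.4, -1.6]
grip_width: 0.0419
```

```bash
python3 w.py .4320 .079 .26;  python3 - <<'E'
from h import *
cv2.imwrite('pics/s2.png',cv2.resize(bot.camera('side')[200:380,130:370][:,:,::-1],None,fx=3,fy=3))
E
```

```text
t 4.53 pos [0.4396 0.2787 0.1852] w 0.0419 F [ 0.4 -0.4 -1.6] j [ 0.57  0.48 -0.27  0.82  0.    2.14]
shift tool [-0.0751 -0.1996 -0.0075]
turn [ 0.      0.0023 -0.0014]
```

View pics/s2.png

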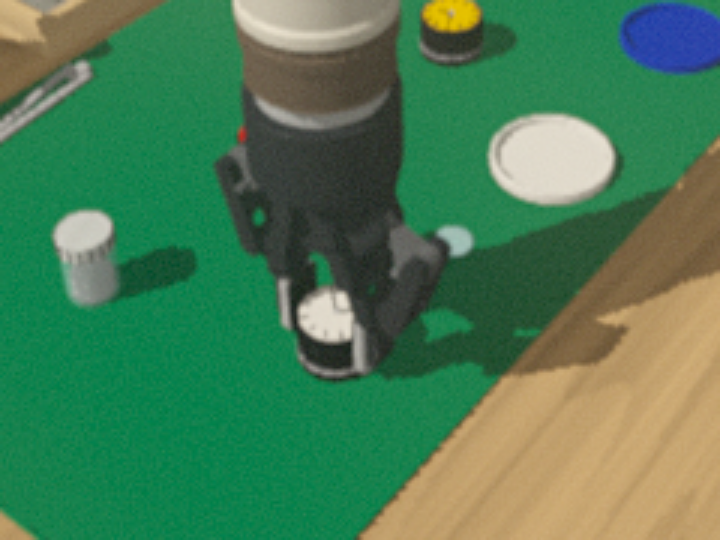

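Both fingers hold the white movement. Now I'll lift it and carry it to the white dish.

Emit:
arm_command(moves=[-0.01,0,0,0,0,0,1,-0.015,0,0,0,0,0,1,-0.015,0,0,0,0,0,1,-0.01,-0.01,0,0,0,0,1,0,-0.02,-0.001,0,0,0,1,0,-0.025,-0.001,0,0,0,1,0,-0.025,-0.001,0,0,0,1,0,-0.025,-0.001,0,0,0,1,0,-0.025,-0.001,0,0,0,1,0,-0.025,-0.001,0,0,0,1,0,-0.02,-0.001,0,0,0,1,0,-0.01,0,0,0,0,1,0,0,0,0,0,0,1])

```text
clock: 5.67
eef_pos: [0.4312, 0.0821, 0.2442]
tool_rot: [-0.001, 0.704, 0.001, 0.71]
ft_force: [-0.1, 0.1, -1.5]
grip_width: 0.0422
```

```bash
python3 w.py .431 .079 .189;  python3 - <<'E'
from h import *
T=toolT();im=bot.camera('wrist');cv2.imwrite('pics/w2.png',im[:,:,::-1]);cal=bot.get_calibration('wrist')
W=T@np.array(cal['mount'])
for u,v,a,ax in blobs(im,'white'): print(u,v,a,ax,cast((u,v),.010,cal,W).round(4))
E
```

```text
t 5.67 pos [0.4312 0.0821 0.2442] w 0.0422 F [-0.1  0.1 -1.5] j [ 0.19  0.26 -0.42  0.88 -0.    1.76]
shift tool [ 0.0552 -0.0031 -0.0006]
turn [0.0022 0.0084 0.0001]
275.5831868775629 295.88539170261487 6259.0 (83.05131530761719, 93.21820831298828) [0.4331 0.0303 0.01  ]
275.23295762955394 244.40191789861316 15659.5 (145.2071990966797, 318.7542724609375) [0.4329 0.0689 0.01  ]
288.09649122807014 74.87754385964911 950.0 (32.975711822509766, 33.982574462890625) [0.4401 0.173  0.01  ]
```

View pics/w2.png

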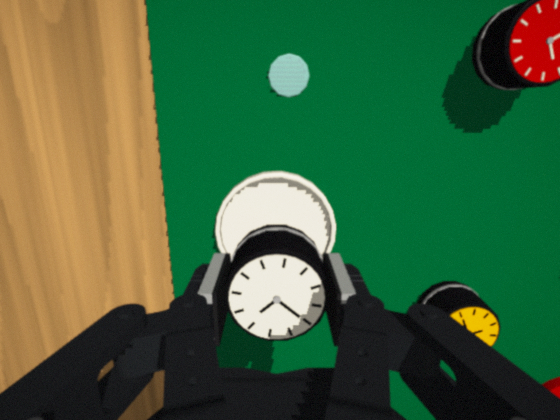

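```bash
python3 - <<'E'
from h import *
im=cv2.imread('pics/w2.png')[:,:,::-1].copy();cal=bot.get_calibration('wrist');T=toolT();W=T@np.array(cal['mount'])
print('held',cast((275.6,295.9),.0935,cal,W))
print('dish top edge',cast((276,171.5),.011,cal,W),[cast((u,228),.011,cal,W)[:2].round(4) for u in(215,337)])
E
```

```text
held [0.43265988 0.08312185 0.0935    ]
dish top edge [0.4334098  0.11831367 0.011     ] [array([0.3943, 0.0815]), array([0.4728, 0.0814])]
```

Emit:
arm_command(moves=[0.015,-0.003,0,0,0.008,0,1,0.015,-0.001,0,0,0,0,1,0.012,0,0,0,0,0,1,0.008,0,0,0,0,0,1,0.003,0,0,0,0,0,1,0,0,0,0,0,0,1])

```text
clock: 6.22
eef_pos: [0.433, 0.0809, 0.1924]
tool_rot: [-0.0, 0.705, 0.003, 0.71]
ft_force: [-0.4, 0.0, 0.3]
grip_width: 0.0421
```

```bash
python3 w.py .432 .079 .188
```

```text
t 6.22 pos [0.433  0.0809 0.1924] w 0.0421 F [-0.4  0.   0.3] j [ 0.18  0.34 -0.48  0.74  0.    1.75]
shift tool [ 0.0043 -0.0019 -0.001 ]
turn [ 0.0049  0.0071 -0.0035]
```

Emit:
arm_command(moves=[0.002,-0.002,0,0.004,0.007,-0.003,1,0.002,0,0,0,0,0,1,0,0,0,0,0,0,1])

```text
clock: 6.47
eef_pos: [0.4335, 0.0797, 0.189]
tool_rot: [-0.001, 0.707, 0.001, 0.707]
ft_force: [0.1, -0.1, -0.6]
grip_width: 0.0421
```

```bash
python3 w.py .432 .079 .188
```

```text
t 6.47 pos [0.4335 0.0797 0.189 ] w 0.0421 F [ 0.1 -0.1 -0.6] j [ 0.18  0.35 -0.48  0.74  0.    1.75]
shift tool [ 0.001  -0.0007 -0.0015]
turn [ 0.0023  0.0008 -0.0006]
```

Emit:
arm_command(moves=[0.001,0,0,0,0,0,1,0.001,0,0,0,0,0,1,0.001,0,0,0,0,0,1,0,0,0,0,0,0,1])

```text
clock: 6.8
eef_pos: [0.4342, 0.0799, 0.1881]
tool_rot: [-0.0, 0.706, 0.001, 0.708]
ft_force: [0.3, -0.3, 0.1]
grip_width: 0.0421
```

Emit:
arm_command(moves=[0.002,0,0,0,0,0,1,0,0,0,0,0,0,1])

```text
clock: 6.97
eef_pos: [0.4346, 0.08, 0.1882]
tool_rot: [-0.0, 0.705, 0.001, 0.709]
ft_force: [-0.0, -0.1, -1.7]
grip_width: 0.042
```

```bash
python3 - <<'E'
from h import *
im=bot.camera('side')
cv2.imwrite('pics/s3.png',cv2.resize(im[130:310,230:430][:,:,::-1],None,fx=3,fy=3))
E
```

```text
(no output)
```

View pics/s3.png

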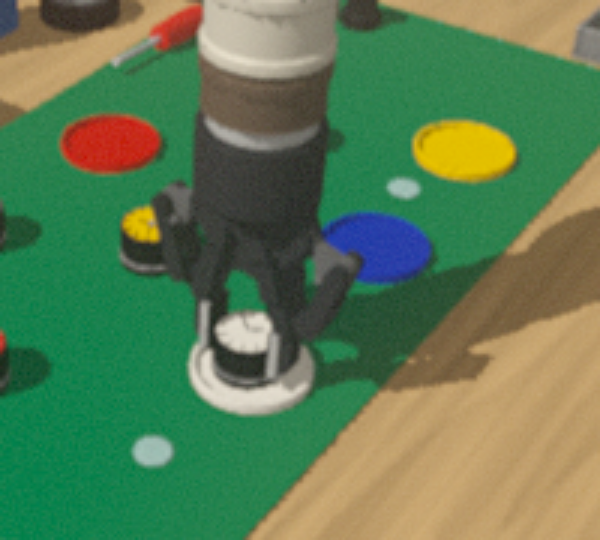

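The white movement is centred in its dish at the expected contact height. Next I'll release it and retreat.

Emit:
arm_command(moves=[0,0,0,0,0,0,-1,0,0,0,0,0,0,-1,0,0,0,0,0,0,-1,0,0,0,0,0,0,-1,0,0,0,0,0,0,-1,-0.02,0,0,0,0,0,-1,-0.025,0,0,0,0,0,-1,-0.025,0,0,0,0,0,-1,0,0,0,0,0,0,-1])

```text
clock: 7.77
eef_pos: [0.4335, 0.0796, 0.2577]
tool_rot: [-0.001, 0.707, 0.001, 0.707]
ft_force: [1.4, 0.0, 0.5]
grip_width: 0.0854
```

```bash
python3 w.py .5665 .188 .25
```

```text
t 7.77 pos [0.4335 0.0796 0.2577] w 0.0854 F [1.4 0.  0.5] j [ 0.18  0.25 -0.39  0.93  0.    1.75]
shift tool [0.0077 0.1081 0.1333]
turn [ 0.0021 -0.0004 -0.0006]
```

Emit:
arm_command(moves=[0,0.015,0.018,0,0,0,-1,0,0.025,0.03,0,0,0,-1,0,0.025,0.03,0,0,0,-1,0,0.022,0.028,0,0,0,-1,0,0.015,0.018,0,0,0,-1,0,0.005,0.006,0,0,0,-1,0,0,0,0,0,0,-1])

```text
clock: 8.35
eef_pos: [0.5669, 0.1907, 0.2543]
tool_rot: [0.0, 0.708, -0.0, 0.707]
ft_force: [-0.5, 0.4, 0.0]
grip_width: 0.0854
```

```bash
python3 w.py .5665 .188 .184; cat > wr.py <<'E'
import sys
from h import *
T=toolT();im=bot.camera('wrist');cv2.imwrite(f'pics/{sys.argv[1]}.png',im[:,:,::-1]);cal=bot.get_calibration('wrist')
W=T@np.array(cal['mount'])
for u,v,a,ax in blobs(im,sys.argv[2]): print(round(u),round(v),a,np.round(ax,1),*[cast((u,v),float(z),cal,W).round(4) for z in sys.argv[3:]])
E
python3 wr.py w3 red .034
```

```text
t 8.35 pos [0.5669 0.1907 0.2543] w 0.0854 F [-0.5  0.4  0. ] j [0.32 0.53 0.04 1.07 0.   1.9 ]
shift tool [ 0.0703 -0.0027 -0.0003]
turn [-0.0009 -0.0013 -0.    ]
277 237 3179.5 [61.2 65.4] [0.5677 0.1887 0.034 ]
```

View pics/w3.png

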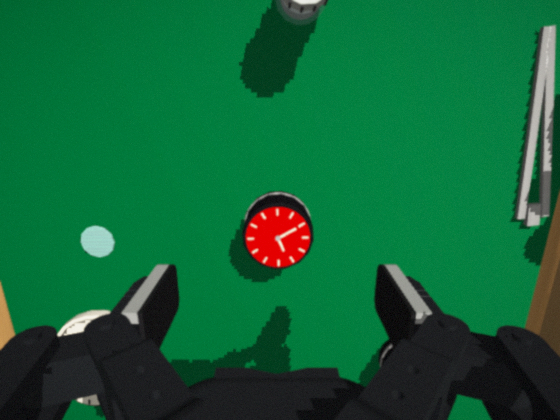

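The red dial is at (277,237), centred under the gripper. The white movement is in its dish at lower left.

Emit:
arm_command(moves=[0.015,-0.002,0,0,0,0,-1,0.02,0,0,0,0,0,-1,0.015,0,0,0,0,0,-1,0.01,0,0,0,0,0,-1,0,0,0,0,0,0,-1])

```text
clock: 8.82
eef_pos: [0.5624, 0.1851, 0.1905]
tool_rot: [0.0, 0.709, -0.002, 0.705]
ft_force: [0.9, -0.1, -1.2]
grip_width: 0.0856
```

```bash
python3 w.py .567 .1885 .184
```

```text
t 8.82 pos [0.5624 0.1851 0.1905] w 0.0856 F [ 0.9 -0.1 -1.2] j [ 0.32  0.59 -0.05  0.94 -0.    1.89]
shift tool [0.0065 0.0034 0.0046]
turn [-0.0028 -0.0068  0.0026]
```

Emit:
arm_command(moves=[0.004,0.003,0.004,0,-0.006,0.002,-1,0.002,0,0.001,0,0,0,-1,0,0,0,0,0,0,-1])

```text
clock: 9.07
eef_pos: [0.5668, 0.1871, 0.1845]
tool_rot: [0.001, 0.708, -0.002, 0.707]
ft_force: [1.1, 0.1, 0.5]
grip_width: 0.0853
```

```bash
python3 w.py .567 .1885 .184
```

```text
t 9.07 pos [0.5668 0.1871 0.1845] w 0.0853 F [1.1 0.1 0.5] j [ 0.32  0.61 -0.04  0.92 -0.    1.89]
shift tool [0.0005 0.0014 0.0002]
turn [-0.004  -0.0016  0.0011]
```

Close and check.

Emit:
arm_command(moves=[0,0.001,0,0,0,0,1,0,0,0,0,0,0,1,0,0,0,0,0,0,1,0,0,0,0,0,0,1,0,0,0,0,0,0,1,0,0,0,0,0,0,1,0,0,0,0,0,0,1,0,0,0,0,0,0,1])

```text
clock: 9.73
eef_pos: [0.5684, 0.1888, 0.1883]
tool_rot: [0.002, 0.705, -0.001, 0.709]
ft_force: [0.5, 0.0, -0.9]
grip_width: 0.0423
```

```bash
python3 w.py .669 -.0835 .245
```

```text
t 9.73 pos [0.5684 0.1888 0.1883] w 0.0423 F [ 0.5  0.  -0.9] j [ 0.32  0.6  -0.04  0.93 -0.    1.9 ]
shift tool [-0.0565 -0.2719  0.1019]
turn [-0.0038  0.0049 -0.0011]
```

Emit:
arm_command(moves=[-0.01,0,0,0,0,0,1,-0.02,0,0,0,0,0,1,-0.02,0,0,0,0,0,1,-0.015,-0.005,0.002,0,0,0,1,-0.005,-0.015,0.006,0,0,0,1,0,-0.025,0.009,0,0,0,1,0,-0.03,0.011,0,0,0,1,0,-0.03,0.011,0,0,0,1,0,-0.03,0.011,0,0,0,1,0,-0.03,0.011,0,0,0,1,0,-0.03,0.011,0,0,0,1,0,-0.03,0.011,0,0,0,1,0,-0.02,0.009,0,0,0,1,0,-0.015,0.006,0,0,0,1,0,-0.007,0.003,0,0,0,1,0,0,0,0,0,0,1])

```text
clock: 11.07
eef_pos: [0.6723, -0.0892, 0.2709]
tool_rot: [-0.001, 0.704, 0.001, 0.71]
ft_force: [0.3, 0.5, -0.3]
grip_width: 0.0421
```

```bash
python3 w.py .669 -.0835 .19; python3 wr.py w4 red .011 .034 .1;  python3 - <<'E'
from h import *
im=bot.camera('side')
cv2.imwrite('pics/s4.png',im[:,:,::-1])
E
```

```text
t 11.07 pos [ 0.6723 -0.0892  0.2709] w 0.0421 F [ 0.3  0.5 -0.3] j [-0.13  0.67  0.32  1.22  0.    1.44]
shift tool [ 0.0808  0.0057 -0.0039]
turn [ 0.002   0.0077 -0.0002]
276 292 6320.5 [84.2 94.5] [ 0.6745 -0.1538  0.011 ] [ 0.6744 -0.1398  0.034 ] [ 0.6739 -0.0995  0.1   ]
270 200 8042.5 [ 87.5 113.3] [ 0.6701 -0.0792  0.011 ] [ 0.6703 -0.0727  0.034 ] [ 0.6711 -0.0538  0.1   ]
```

View pics/w4.png

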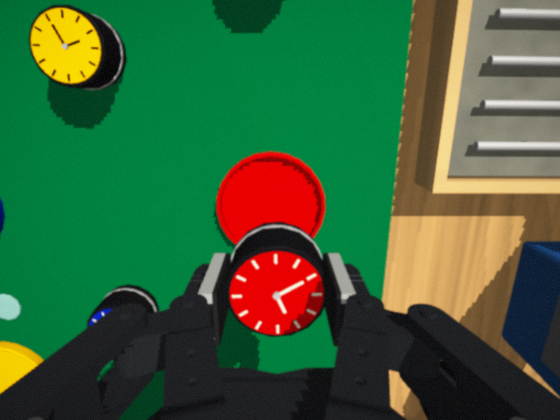

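View pics/s4.png

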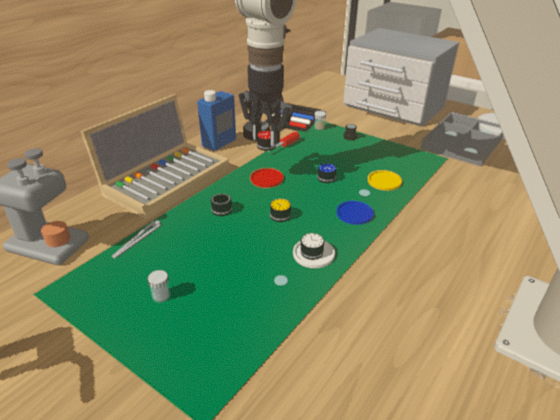

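```bash
python3 - <<'E'
from h import *
cal=bot.get_calibration('wrist');T=toolT();W=T@np.array(cal['mount'])
print('held',cast((276,292),.034+.2709-.1845,cal,W))
print('dish top edge',cast((271,152),.011,cal,W),[cast((u,205),.011,cal,W)[:2].round(4) for u in(215.5,326)])
E
```

```text
held [ 0.67304581 -0.08477553  0.1204    ]
dish top edge [ 0.67019501 -0.0434003   0.011     ] [array([ 0.6307, -0.081 ]), array([ 0.7093, -0.0809])]
```

Emit:
arm_command(moves=[0.015,0.004,-0.004,0,0.008,0,1,0.02,0,0,0,0,0,1,0.02,0,0,0,0,0,1,0.013,0,0,0,0,0,1,0.005,0,0,0,0,0,1,0,0,0,0,0,0,1])

```text
clock: 11.67
eef_pos: [0.6662, -0.0729, 0.1984]
tool_rot: [-0.004, 0.707, 0.007, 0.707]
ft_force: [0.6, 0.8, -2.0]
grip_width: 0.0421
```

```bash
python3 w.py .670 -.0845 .188
```

```text
t 11.67 pos [ 0.6662 -0.0729  0.1984] w 0.0421 F [ 0.6  0.8 -2. ] j [-0.11  0.72  0.21  1.07  0.    1.45]
shift tool [ 0.0104 -0.0117  0.0036]
turn [ 0.016   0.0001 -0.0039]
```

Emit:
arm_command(moves=[0.001,-0.011,0.003,0.016,0,-0.004,1,0.001,0,0,0,0,0,1,0,0,0,0,0,0,1])

```text
clock: 11.92
eef_pos: [0.6699, -0.082, 0.1981]
tool_rot: [-0.001, 0.707, 0.001, 0.707]
ft_force: [0.2, 0.7, -0.1]
grip_width: 0.0416
```

```bash
python3 w.py .670 -.0845 .188;python3 wr.py w5 red .011 .034
```

```text
t 11.92 pos [ 0.6699 -0.082   0.1981] w 0.0416 F [ 0.2  0.7 -0.1] j [-0.12  0.73  0.23  1.07 -0.    1.45]
shift tool [ 0.0101 -0.0025  0.0001]
turn [0.0024 0.0011 0.0003]
276 293 6450.0 [84.2 96. ] [ 0.6704 -0.1025  0.011 ] [ 0.6704 -0.0884  0.034 ]
276 231 9379.0 [ 97.9 139.4] [ 0.6705 -0.0674  0.011 ] [ 0.6704 -0.0585  0.034 ]
```

View pics/w5.png

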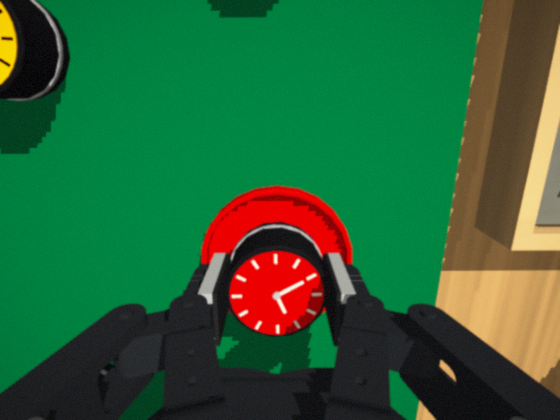

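Dish at columns 203–351 (centre 277), dial centre 276: aligned. Now the last lowering.

Emit:
arm_command(moves=[0.004,-0.002,0,0,0,0,1,0.003,0,0,0,0,0,1,0.002,0,0,0,0,0,1,0,0,0,0,0,0,1])

```text
clock: 12.3
eef_pos: [0.6711, -0.0855, 0.1913]
tool_rot: [-0.001, 0.705, -0.0, 0.71]
ft_force: [-0.2, -0.2, -1.2]
grip_width: 0.0422
```

```bash
python3 w.py .670 -.0835 .188
```

```text
t 12.3 pos [ 0.6711 -0.0855  0.1913] w 0.0422 F [-0.2 -0.2 -1.2] j [-0.13  0.73  0.22  1.05 -0.    1.44]
shift tool [ 0.0033  0.002  -0.0011]
turn [0.0009 0.0068 0.0014]
```

Emit:
arm_command(moves=[0.002,0.001,0,0,0.006,0,1,0.001,0,0,0,0,0,1,0.001,0,0,0,0,0,1,0,0,0,0,0,0,1])

```text
clock: 12.63
eef_pos: [0.6715, -0.0849, 0.1905]
tool_rot: [-0.001, 0.706, -0.001, 0.708]
ft_force: [-0.1, 0.6, -0.8]
grip_width: 0.0422
```

```bash
python3 w.py .670 -.0835 .188;  python3 - <<'E'
from h import *
im=bot.camera('side')
cv2.imwrite('pics/s5.png',cv2.resize(im[100:220,200:360][:,:,::-1],None,fx=4,fy=4))
E
```

```text
t 12.63 pos [ 0.6715 -0.0849  0.1905] w 0.0422 F [-0.1  0.6 -0.8] j [-0.13  0.74  0.22  1.06 -0.    1.45]
shift tool [ 0.0025  0.0014 -0.0015]
turn [0.0001 0.0029 0.0025]
```

View pics/s5.png

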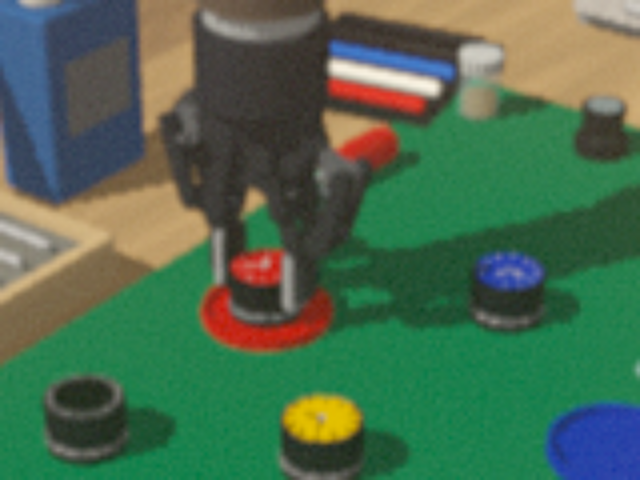

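Emit:
arm_command(moves=[0.0025,0.001,-0.001,0,0.002,0.002,1,0.0015,0,0,0,0,0,1,0,0,0,0,0,0,1])

```text
clock: 12.93
eef_pos: [0.6714, -0.0847, 0.1907]
tool_rot: [-0.001, 0.705, -0.001, 0.709]
ft_force: [-0.3, -0.1, -1.8]
grip_width: 0.0425
```

Emit:
arm_command(moves=[0.004,0,-0.001,0,0.002,0.002,1])

```text
clock: 13.02
eef_pos: [0.6713, -0.0849, 0.1901]
tool_rot: [-0.001, 0.704, -0.001, 0.71]
ft_force: [-6.9, -0.8, 31.0]
grip_width: 0.0421
```

The force rises to 31 N upward, so it's standing on the floor. Next I'll release it.

Emit:
arm_command(moves=[-0.0005,0,0,0,0,0,1,0,0,0,0,0,0,-1,0,0,0,0,0,0,-1,0,0,0,0,0,0,-1,0,0,0,0,0,0,-1,0,0,0,0,0,0,-1,-0.02,0,0,0,0,0,-1,-0.025,0,0,0,0,0,-1,-0.025,0,0,0,0,0,-1,0,0,0,0,0,0,-1])

```text
clock: 13.85
eef_pos: [0.6697, -0.0843, 0.2567]
tool_rot: [-0.0, 0.708, -0.0, 0.706]
ft_force: [1.3, 0.3, 1.5]
grip_width: 0.0854
```

```bash
python3 w.py .557 -.172 .255; python3 wr.py w6 red .011 .037
```

```text
t 13.85 pos [ 0.6697 -0.0843  0.2567] w 0.0854 F [1.3 0.3 1.5] j [-0.12  0.68  0.3   1.19 -0.    1.45]
shift tool [ 0.002  -0.0878 -0.1127]
turn [-0.0002 -0.0018  0.0011]
277 216 9736.0 [108.4 113.4] [ 0.6705 -0.0823  0.011 ] [ 0.6704 -0.0734  0.037 ]
```

View pics/w6.png

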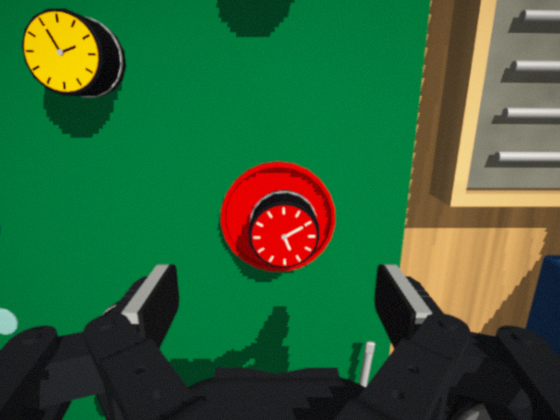

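```bash
python3 - <<'E'
from h import *
cal=bot.get_calibration('wrist');T=toolT();W=T@np.array(cal['mount'])
print(cast((285,236.5),.037,cal,W))
E
```

```text
[ 0.6735826  -0.08500575  0.037     ]
```

The red movement is seated about 4 mm from the dish centre. Blue is next.

Emit:
arm_command(moves=[0,-0.012,-0.015,0,0,0,-1,0,-0.02,-0.025,0,0,0,-1,0,-0.022,-0.028,0,0,0,-1,0,-0.018,-0.023,0,0,0,-1,0,-0.012,-0.014,0,0,0,-1,0,-0.004,-0.008,0,0,0,-1,0,0,0,0,0,0,-1])

```text
clock: 14.48
eef_pos: [0.5495, -0.173, 0.2448]
tool_rot: [-0.0, 0.712, 0.002, 0.702]
ft_force: [-0.6, -0.1, 0.8]
grip_width: 0.0858
```

```bash
python3 w.py .557 -.172 .184; python3 wr.py w7 blue .034
```

```text
t 14.48 pos [ 0.5495 -0.173   0.2448] w 0.0858 F [-0.6 -0.1  0.8] j [-0.3   0.51 -0.03  1.04 -0.    1.26]
shift tool [0.0607 0.0008 0.0085]
turn [ 0.0039 -0.0152 -0.0027]
296 238 3496.0 [64.  68.6] [ 0.5582 -0.1715  0.034 ]
85 78 14811.0 [126.6 147.7] [ 0.4483 -0.0848  0.034 ]
```

View pics/w7.png

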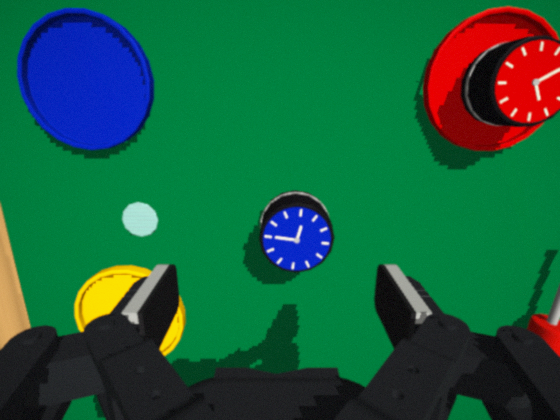

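The blue dial is at (296,238), which puts it at (.558,-.1715). I'll correct the pose and descend.

Emit:
arm_command(moves=[0.01,0.001,0.008,0.004,-0.015,-0.003,-1,0.015,0,0,0,0,0,-1,0.015,0,0,0,0,0,-1,0.01,0,0,0,0,0,-1,0,0,0,0,0,0,-1])

```text
clock: 14.95
eef_pos: [0.5616, -0.1696, 0.1908]
tool_rot: [-0.001, 0.706, 0.001, 0.708]
ft_force: [-0.7, 0.6, -0.0]
grip_width: 0.0854
```

```bash
python3 w.py .5578 -.1718 .185
```

```text
t 14.95 pos [ 0.5616 -0.1696  0.1908] w 0.0854 F [-0.7  0.6 -0. ] j [-0.29  0.58 -0.07  0.92  0.    1.27]
shift tool [ 0.0058 -0.0022 -0.0038]
turn [ 0.0028  0.0035 -0.0005]
```

Emit:
arm_command(moves=[0.004,-0.002,-0.004,0.002,0.003,0,-1,0.002,0,0,0,0,0,-1,0,0,0,0,0,0,-1])

```text
clock: 15.2
eef_pos: [0.5583, -0.1706, 0.1835]
tool_rot: [-0.001, 0.707, 0.001, 0.707]
ft_force: [-0.3, 0.4, 0.4]
grip_width: 0.0856
```

```bash
python3 w.py .5578 -.1718 .185
```

```text
t 15.2 pos [ 0.5583 -0.1706  0.1835] w 0.0856 F [-0.3  0.4  0.4] j [-0.3   0.59 -0.09  0.9   0.    1.27]
shift tool [-0.0015 -0.0012 -0.0005]
turn [ 0.0028 -0.0011 -0.0012]
```

Emit:
arm_command(moves=[0,0,0,0,0,0,1,0,0,0,0,0,0,1,0,0,0,0,0,0,1,0,0,0,0,0,0,1,0,0,0,0,0,0,1,0,0,0,0,0,0,1,0,0,0,0,0,0,1,0,0,0,0,0,0,1])

```text
clock: 15.87
eef_pos: [0.5595, -0.1711, 0.1871]
tool_rot: [-0.001, 0.705, 0.001, 0.709]
ft_force: [0.1, 0.3, -0.2]
grip_width: 0.0418
```

```bash
python3 w.py .4325 -.084 .24
```

```text
t 15.87 pos [ 0.5595 -0.1711  0.1871] w 0.0418 F [ 0.1  0.3 -0.2] j [-0.3   0.58 -0.08  0.9   0.    1.27]
shift tool [-0.0536  0.0874 -0.1265]
turn [0.0025 0.0048 0.0006]
```

Emit:
arm_command(moves=[-0.01,0,0,0,0,0,1,-0.02,0,0,0,0,0,1,-0.015,0,0,0,0,0,1,-0.01,0.005,-0.007,0,0,0,1,0,0.012,-0.017,0,0,0,1,0,0.017,-0.024,0,0,0,1,0,0.018,-0.026,0,0,0,1,0,0.017,-0.024,0,0,0,1,0,0.012,-0.017,0,0,0,1,0,0.006,-0.01,0,0,0,1,0,0,0,0,0,0,1])

```text
clock: 16.78
eef_pos: [0.4292, -0.0819, 0.2488]
tool_rot: [-0.001, 0.704, -0.0, 0.71]
ft_force: [-0.1, -0.1, 0.1]
grip_width: 0.042
```

```bash
python3 w.py .4325 -.084 .195; python3 wr.py w8 blue .011 .034
```

```text
t 16.78 pos [ 0.4292 -0.0819  0.2488] w 0.042 F [-0.1 -0.1  0.1] j [-0.19  0.25 -0.42  0.89  0.    1.38]
shift tool [ 0.0538 -0.002   0.0028]
turn [0.0005 0.0093 0.0015]
276 296 6350.0 [84.  95.1] [ 0.4316 -0.1368  0.011 ] [ 0.4314 -0.1223  0.034 ]
280 217 8573.0 [ 91.9 118.9] [ 0.4343 -0.0775  0.011 ] [ 0.4338 -0.0696  0.034 ]
```

View pics/w8.png

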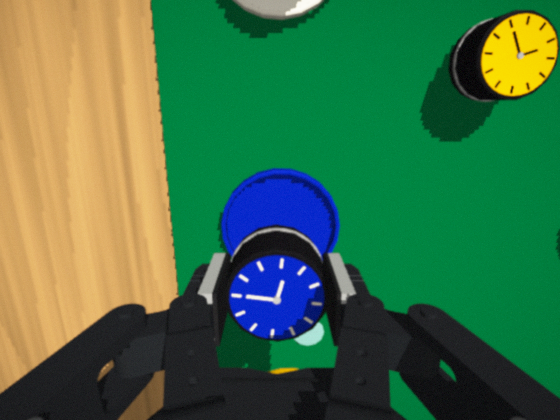

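The dish centre is at column 280 and the dial at 276, so I'll shift +3 mm and lower.

Emit:
arm_command(moves=[0.015,-0.002,0.003,0,0.009,0.001,1,0.015,0,0,0,0,0,1,0.012,0,0,0,0,0,1,0.006,0,0,0,0,0,1,0,0,0,0,0,0,1])

```text
clock: 17.25
eef_pos: [0.4408, -0.0872, 0.2037]
tool_rot: [-0.001, 0.701, -0.002, 0.713]
ft_force: [0.1, -0.3, -0.4]
grip_width: 0.0422
```

```bash
python3 w.py .4325 -.084 .190
```

```text
t 17.25 pos [ 0.4408 -0.0872  0.2037] w 0.0422 F [ 0.1 -0.3 -0.4] j [-0.19  0.34 -0.45  0.77 -0.    1.38]
shift tool [ 0.0135  0.0032 -0.0085]
turn [-0.0008  0.0159  0.0047]
```

Emit:
arm_command(moves=[0.003,0.003,-0.006,0,0.016,0.004,1,0.003,0,0,0,0,0,1,0,0,0,0,0,0,1])

```text
clock: 17.5
eef_pos: [0.4363, -0.0849, 0.1981]
tool_rot: [0.0, 0.707, -0.001, 0.707]
ft_force: [0.1, 0.6, -0.1]
grip_width: 0.0422
```

```bash
python3 w.py .4325 -.084 .190
```

```text
t 17.5 pos [ 0.4363 -0.0849  0.1981] w 0.0422 F [ 0.1  0.6 -0.1] j [-0.19  0.34 -0.46  0.77 -0.    1.38]
shift tool [ 0.0081  0.0009 -0.0038]
turn [-0.0019  0.0005  0.0008]
```

Emit:
arm_command(moves=[0.003,0.001,-0.003,0,0,0,1,0.003,0,0,0,0,0,1,0.001,0,0,0,0,0,1,0,0,0,0,0,0,1])

```text
clock: 17.83
eef_pos: [0.4336, -0.0839, 0.1915]
tool_rot: [0.0, 0.706, -0.001, 0.708]
ft_force: [0.0, 0.2, -0.4]
grip_width: 0.0423
```

```bash
python3 w.py .4325 -.084 .190
```

```text
t 17.83 pos [ 0.4336 -0.0839  0.1915] w 0.0423 F [ 0.   0.2 -0.4] j [-0.19  0.35 -0.47  0.75 -0.    1.38]
shift tool [ 0.0015 -0.0001 -0.0011]
turn [-0.0018  0.0028  0.0013]
```

Emit:
arm_command(moves=[0.0025,0,-0.001,0,0.003,0.001,1,0.0015,0,0,0,0,0,1])

```text
clock: 18.0
eef_pos: [0.4326, -0.0839, 0.1884]
tool_rot: [0.0, 0.707, -0.001, 0.707]
ft_force: [-8.1, 1.0, 21.8]
grip_width: 0.0422
```

Emit:
arm_command(moves=[0.002,0,0,0,0,0,1])

```text
clock: 18.08
eef_pos: [0.4325, -0.0839, 0.1884]
tool_rot: [0.0, 0.707, -0.001, 0.707]
ft_force: [-9.8, 2.7, 35.7]
grip_width: 0.0418
```

Contact. I'll release it and move up.

Emit:
arm_command(moves=[-0.0005,0,0,0,0,0,1,0,0,0,0,0,0,-1,0,0,0,0,0,0,-1,0,0,0,0,0,0,-1,0,0,0,0,0,0,-1,0,0,0,0,0,0,-1,-0.02,0,0,0,0,0,-1,-0.025,0,0,0,0,0,-1,-0.025,0,0,0,0,0,-1,0,0,0,0,0,0,-1])

```text
clock: 18.92
eef_pos: [0.4315, -0.0836, 0.2596]
tool_rot: [0.001, 0.709, -0.0, 0.705]
ft_force: [1.4, -0.2, 0.4]
grip_width: 0.0852
```

```bash
python3 w.py .5545 .017 .255; python3 wr.py w9 blue .011 .037
```

```text
t 18.92 pos [ 0.4315 -0.0836  0.2596] w 0.0852 F [ 1.4 -0.2  0.4] j [-0.19  0.25 -0.39  0.93 -0.    1.38]
shift tool [0.004  0.1009 0.1229]
turn [-0.0017 -0.0049 -0.0005]
282 217 9373.5 [106.5 111. ] [ 0.4343 -0.083   0.011 ] [ 0.434  -0.0741  0.037 ]
```

View pics/w9.png

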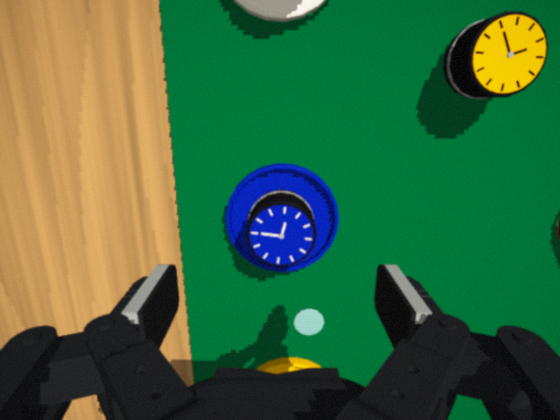

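The blue movement sits centred in the blue dish: dial (282,236), dish centre (282,217) one level lower. Yellow is next.

Emit:
arm_command(moves=[0,0.012,0.014,0,0,0,-1,0,0.022,0.027,0,0,0,-1,0,0.024,0.03,0,0,0,-1,0,0.022,0.027,0,0,0,-1,0,0.015,0.018,0,0,0,-1,0,0.006,0.007,0,0,0,-1,0,0,0,0,0,0,-1])

```text
clock: 19.55
eef_pos: [0.5554, 0.0206, 0.2481]
tool_rot: [0.002, 0.713, -0.002, 0.701]
ft_force: [1.1, 0.4, -0.5]
grip_width: 0.0856
```

```bash
python3 w.py .555 .017 .184; python3 wr.py w10 yellow .034
```

```text
t 19.55 pos [0.5554 0.0206 0.2481] w 0.0856 F [ 1.1  0.4 -0.5] j [ 0.04  0.47 -0.09  1.03  0.    1.61]
shift tool [ 0.0641 -0.0037  0.0007]
turn [-0.0066 -0.0181 -0.0005]
283 242 3390.0 [63.  67.6] [0.5557 0.0177 0.034 ]
```

View pics/w10.png

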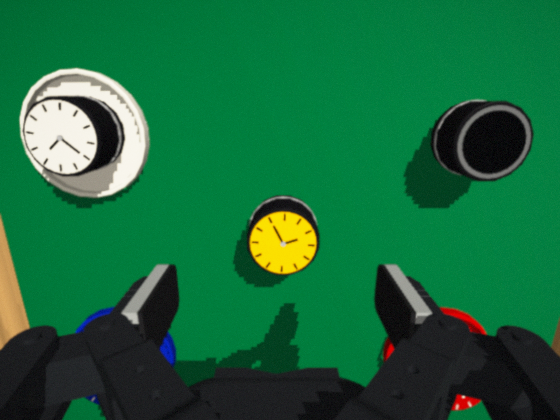

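The yellow dial is at (283,242), which puts it at (.5555,.0177). The empty holder at (485,140) is well clear.

Emit:
arm_command(moves=[0.01,-0.003,0,-0.006,-0.018,0,-1,0.015,0,0,0,0,0,-1,0.015,0,0,0,0,0,-1,0.012,0,0,0,0,0,-1,0,0,0,0,0,0,-1])

```text
clock: 20.02
eef_pos: [0.5476, 0.0124, 0.1917]
tool_rot: [0.001, 0.711, -0.003, 0.704]
ft_force: [-0.7, 0.2, -0.6]
grip_width: 0.0854
```

```bash
python3 w.py .5555 .0175 .185
```

```text
t 20.02 pos [0.5476 0.0124 0.1917] w 0.0854 F [-0.7  0.2 -0.6] j [ 0.02  0.52 -0.18  0.88 -0.    1.6 ]
shift tool [0.0066 0.0052 0.008 ]
turn [-0.0054 -0.0098  0.0024]
```

Emit:
arm_command(moves=[0.004,0.005,0.008,-0.005,-0.01,0.002,-1,0.002,0,0,0,0,0,-1,0,0,0,0,0,0,-1])

```text
clock: 20.27
eef_pos: [0.5537, 0.0153, 0.185]
tool_rot: [0.001, 0.708, -0.002, 0.706]
ft_force: [0.1, -1.0, -0.0]
grip_width: 0.0857
```

```bash
python3 w.py .5555 .0175 .185
```

```text
t 20.27 pos [0.5537 0.0153 0.185 ] w 0.0857 F [ 0.1 -1.  -0. ] j [ 0.03  0.54 -0.17  0.87 -0.    1.6 ]
shift tool [0.     0.0022 0.0018]
turn [-0.0034 -0.0027  0.0008]
```

Emit:
arm_command(moves=[0,0.002,0.001,-0.003,-0.002,0,-1,0,0,0,0,0,0,1,0,0,0,0,0,0,1,0,0,0,0,0,0,1,0,0,0,0,0,0,1,0,0,0,0,0,0,1,0,0,0,0,0,0,1,0,0,0,0,0,0,1,0,0,0,0,0,0,1])

```text
clock: 21.02
eef_pos: [0.5561, 0.0176, 0.1886]
tool_rot: [-0.0, 0.705, -0.0, 0.709]
ft_force: [-0.2, 0.5, -0.9]
grip_width: 0.042
```

```bash
python3 w.py .439 -.2415 .26
```

```text
t 21.02 pos [0.5561 0.0176 0.1886] w 0.042 F [-0.2  0.5 -0.9] j [ 0.03  0.53 -0.17  0.87 -0.    1.6 ]
shift tool [-0.0719 -0.2591 -0.1168]
turn [0.0002 0.0055 0.0008]
```

Emit:
arm_command(moves=[-0.01,0,0,0,0,0,1,-0.02,0,0,0,0,0,1,-0.02,0,0,0,0,0,1,-0.012,-0.007,-0.003,0,0,0,1,-0.005,-0.016,-0.007,0,0,0,1,0,-0.025,-0.011,0,0,0,1,0,-0.029,-0.013,0,0,0,1,0,-0.029,-0.013,0,0,0,1,0,-0.029,-0.013,0,0,0,1,0,-0.029,-0.013,0,0,0,1,0,-0.029,-0.013,0,0,0,1,0,-0.024,-0.011,0,0,0,1,0,-0.018,-0.009,0,0,0,1,0,-0.01,-0.005,0,0,0,1,0,0,0,0,0,0,1])

```text
clock: 22.27
eef_pos: [0.4417, -0.237, 0.2674]
tool_rot: [-0.004, 0.703, 0.001, 0.711]
ft_force: [-1.0, -0.2, -1.4]
grip_width: 0.042
```

```bash
python3 w.py .439 -.2415 .195; python3 wr.py w11 yellow .011 .034
```

```text
t 22.27 pos [ 0.4417 -0.237   0.2674] w 0.042 F [-1.  -0.2 -1.4] j [-0.49  0.34 -0.23  0.98  0.    1.07]
shift tool [ 0.0724 -0.0042 -0.0036]
turn [0.0059 0.0124 0.0042]
276 291 6293.5 [84.  94.5] [ 0.4455 -0.2994  0.011 ] [ 0.4451 -0.2854  0.034 ]
270 212 7653.0 [ 85.6 112.2] [ 0.4406 -0.2362  0.011 ] [ 0.4407 -0.2286  0.034 ]
```

View pics/w11.png

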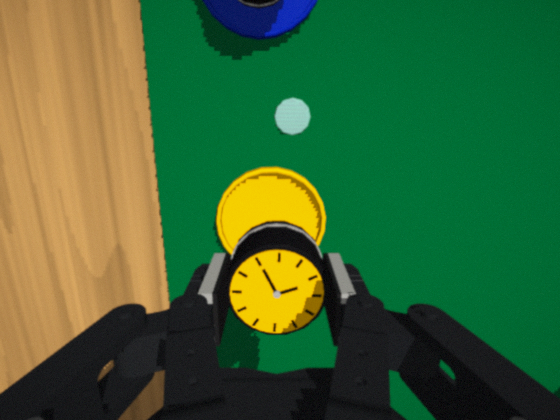

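The dish spans columns 217–326 (centre 271.5) and the held dial is at 276. I'll shift about −3 mm and lower.

Emit:
arm_command(moves=[0.015,-0.003,-0.003,0.006,0.012,0.004,1,0.018,0,0,0,0,0,1,0.015,0,0,0,0,0,1,0.01,0,0,0,0,0,1,0.005,0,0,0,0,0,1,0,0,0,0,0,0,1])

```text
clock: 22.82
eef_pos: [0.4409, -0.2354, 0.1999]
tool_rot: [-0.001, 0.707, 0.003, 0.707]
ft_force: [0.2, 0.3, -0.5]
grip_width: 0.0418
```

```bash
python3 w.py .4395 -.2405 .192
```

```text
t 22.82 pos [ 0.4409 -0.2354  0.1999] w 0.0418 F [ 0.2  0.3 -0.5] j [-0.49  0.43 -0.31  0.83  0.    1.07]
shift tool [ 0.0079 -0.0051 -0.0014]
turn [ 0.0058 -0.0003 -0.0022]
```

Emit:
arm_command(moves=[0.003,-0.005,-0.001,0.006,0,-0.002,1,0.003,0,0,0,0,0,1,0.001,0,0,0,0,0,1,0,0,0,0,0,0,1])

```text
clock: 23.15
eef_pos: [0.4407, -0.2394, 0.192]
tool_rot: [-0.001, 0.708, 0.001, 0.707]
ft_force: [-0.0, -0.3, -0.6]
grip_width: 0.0421
```

```bash
python3 w.py .4395 -.2405 .191
```

```text
t 23.15 pos [ 0.4407 -0.2394  0.192 ] w 0.0421 F [-0.  -0.3 -0.6] j [-0.5   0.44 -0.31  0.82 -0.    1.07]
shift tool [ 0.001  -0.0011 -0.0012]
turn [ 0.0022 -0.0011 -0.0004]
```

Emit:
arm_command(moves=[0.002,0,-0.001,0.002,0,0,1,0.0015,0,0,0,0,0,1])

```text
clock: 23.32
eef_pos: [0.4402, -0.2396, 0.1908]
tool_rot: [-0.0, 0.707, -0.0, 0.708]
ft_force: [-6.6, 4.3, 18.2]
grip_width: 0.0414
```

Emit:
arm_command(moves=[0.002,0,0,0,0,0,1])

```text
clock: 23.4
eef_pos: [0.4401, -0.2395, 0.1908]
tool_rot: [-0.0, 0.706, -0.0, 0.708]
ft_force: [-6.0, 3.8, 19.2]
grip_width: 0.0419
```

Emit:
arm_command(moves=[-0.0005,0,0,0,0,0,1,0,0,0,0,0,0,-1,0,0,0,0,0,0,-1,0,0,0,0,0,0,-1,0,0,0,0,0,0,-1,0,0,0,0,0,0,-1,-0.02,0,0,0,0,0,-1,-0.03,0,0,0,0,0,-1,-0.03,0,0,0,0,0,-1,-0.03,0,0,0,0,0,-1,-0.03,0,-0.03,0,0,0,-1,0,-0.03,-0.03,0,0,0,-1,0,-0.03,-0.03,0,0,0,-1,0,-0.03,-0.03,0,0,0,-1,0,-0.03,0,0,0,0,-1,0,0,0,0,0,0,-1])

```text
clock: 24.73
eef_pos: [0.3189, -0.3623, 0.3382]
tool_rot: [-0.005, 0.705, 0.001, 0.709]
ft_force: [1.1, -1.6, 0.1]
grip_width: 0.0855
```

```bash
python3 - <<'E'
from h import *
for n in('top','side'):
    im=bot.camera(n);cv2.imwrite(f'pics/{n}9.png',im[:,:,::-1]);cal=bot.get_calibration(n);T=np.array(cal['world_from_camera'])
    for c in('white','red','yellow','blue'):
        for u,v,a,ax in blobs(im,c):
            p=cast((u,v),.037,cal,T)
            if .35<p[0]<.72 and abs(p[1])<.45: print(n,c,round(u,1),round(v,1),a,cast((u,v),.010,cal,T)[:2].round(4))
im=cv2.imread('pics/top9.png');cv2.imwrite('pics/top9c.png',cv2.resize(im[130:290,130:410],None,fx=2.8,fy=2.8,interpolation=cv2.INTER_CUBIC))
im=cv2.imread('pics/side9.png');cv2.imwrite('pics/side9c.png',cv2.resize(im[140:330,130:430],None,fx=2.6,fy=2.6,interpolation=cv2.INTER_CUBIC))
E
```

```text
top white 251.0 256.1 735.5 [0.4326 0.0785]
top white 150.0 192.7 104.5 [0.5881 0.3346]
top red 317.4 162.6 687.0 [ 0.6696 -0.0855]
top yellow 382.1 254.0 774.5 [ 0.4404 -0.2441]
top blue 318.0 256.4 733.5 [ 0.4334 -0.0858]
side white 280.5 280.1 78.5 [0.4362 0.1777]
side white 157.3 283.1 399.0 [0.6033 0.3113]
side white 312.9 251.3 1076.5 [0.4326 0.0785]
side white 137.4 237.4 304.0 [0.7305 0.2488]
side red 266.1 178.2 408.0 [ 0.6646 -0.0784]
side red 265.3 166.4 109.5 [ 0.6999 -0.1212]
side red 289.3 138.5 141.5 [ 0.7398 -0.2799]
side yellow 384.3 178.3 614.5 [ 0.4411 -0.2459]
side blue 354.7 210.5 708.5 [ 0.4337 -0.0872]
```

View pics/top9c.png

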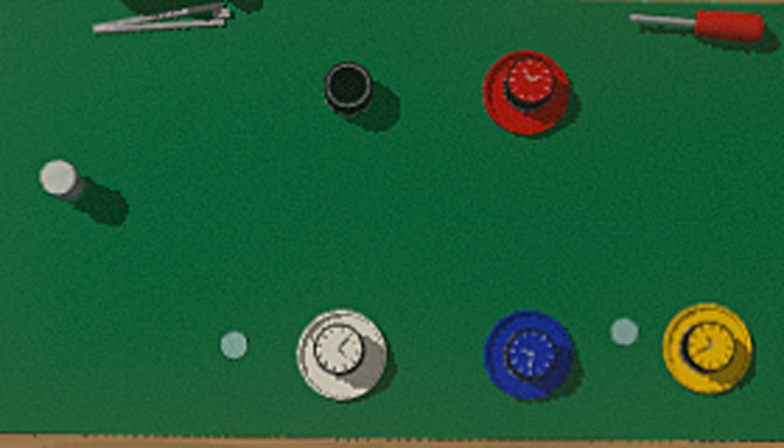

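View pics/side9c.png

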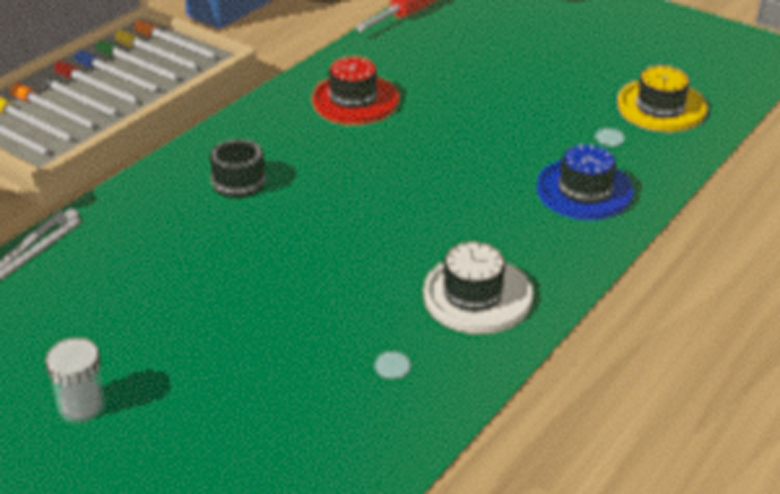

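```bash
python3 - <<'E'
from h import *
cal=bot.get_calibration('top');T=np.array(cal['world_from_camera'])
for n,p,d in(('white',(339,349),(.4315,.079)),('blue',(530,354),(.433,-.085)),('yellow',(711,346),(.44,-.2435)),('red',(529,82),(.669,-.0845))):
    q=cast((p[0]/2.8+130,p[1]/2.8+130),.037,cal,T)[:2];print(n,q.round(4),(q-d).round(4))
bot.job_done()
E
```

```text
white [0.4344 0.0773] [ 0.0029 -0.0017]
blue [ 0.4317 -0.0861] [-0.0013 -0.0011]
yellow [ 0.4396 -0.2421] [-0.0004  0.0014]
red [ 0.6711 -0.0867] [ 0.0021 -0.0022]
the job is handed in; nothing more can be done
```

All four movements are in the dishes matching their dial colours, and I handed the job in after about 25 s of the 96 s allowed. I gripped each one from above, carried it upright and lowered it onto the dish floor. I then opened the gripper and moved the arm clear.

- **Placing:** the last top view puts every dial axis within about 4 mm of its dish centre (limit 15 mm). The last side view shows all four upright on the dish floors, dials up.
- **Bystanders:** the jar's pixel position is unchanged. The empty holder looks unmoved, but I only checked it by eye.
- **Contact force:** red, blue and yellow were confirmed on the floor by an upward wrist force of 19–36 N. White never showed that rise; I judged it by the height, 3 mm above its grasp height as the dish floor requires, and by the later pictures.
- **Measurement disagreements:** the red dish's centre differed by up to about 5 mm between the camera views. The arm drifted by up to 12 mm on some moves, and I corrected this before each set-down.

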